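# Change over the lamp-stem bonding jig

### The arm

A 6-joint arm with a two-finger parallel gripper is mounted at the origin on the work surface. World frame = base frame: x ahead of the robot, y to its left, z up, the work surface at z = 0. Lengths are in m, angles in rad, forces in N, time in s.
With the tool pointing down it reaches from about 0.275 to 0.725 m from the base axis. Payload 15.9 kg.
Tool frame: the origin (TCP) lies midway between the tips of the shut fingers; the grasp point (between the pads) lies 19 mm behind it; z points along the fingers, y is the line along which they close (so a half turn about z gives the same grasp; the last joint's range is limited). The gripper opens to 85 mm and grips with 20 to 120 N. Pads are 22 mm wide; open, the fingers measure 114 mm over their backs; the gripper's body (76 mm by 85 mm) begins 54 mm behind the grasp point. The pads swing forward as they close: fully open they stand 13 mm farther back than shut.
Start: joints at [-1.207, 0.213, -0.034, 1.323, 0, 1.571], TCP at [0.178, -0.467, 0.231] pointing down, gripper open.
Joint ranges: [-2.98, 2.98], [-0.74, 1.72], [-1.14, 1.35], [-2.1, 2.04], [-1.57, 1.44], [-3.14, 3.14]. Speed limits (rad/s): [1.89, 1.89, 2.39, 2.57, 3.14, 3.14].

### API

Orientations are given as a unit quaternion [w, x, y, z].
In Python, from workcell import read_state, grab_frame, get_calibration, finish_job gives the robot as it stands.
- The arm moves only by the tool jog_arm, never from a script. Its argument "increments" is a list of rows, each a list of 2 entries, a list of its own where there are three numbers: the shift along the world's x, y, z in units of 0.2 m (1.0 is 0.2 m), then the turn, a rotation vector about the world's x, y, z in units of 2 rad (1.0 is 2 rad). In form: [[[x, y, z], [rx, ry, rz]], ...]. A call has exactly 8 rows; each row is the pose to reach, as a shift and turn from the pose commanded when the call began; what a row does not reach only later rows make up. A row lasts 1/12 s, in which the tool goes at most 41.7 mm and 7.16 degrees, less where a joint would pass 70% of its speed; a pose out of reach is approached as far as the arm can. A call with a number of a shift or a turn outside -1 to 1 is refused whole. A call with a gripper value outside its range is refused whole. "hand" is the opening in per cent of the stroke, from 0 (shut) to 100 (fully open), set as the call begins (left out, the last holds). The fingers move at their own pace and stop on an object; "squeeze" is the grip in N (left out, the last holds). Time passes only in rows, so rows that repeat a pose let the fingers close, or fill a call up. It gives the time, the measured TCP pose, the force, the opening and the grip force at its end, in the units of the state.
- read_state(): the state, without advancing time (a new reading comes with each control period).
- grab_frame(name): name is "scene" or "top" or "wrist"; returns the picture (480x640x3 uint8, red, green, blue); there is no depth.
- get_calibration(name): a dict with "fx", "fy", "cx", "cy" (pixels), "eye" and "orientation" of the camera in the world; the wrist camera has in their place "mount" (4x4, takes a point from camera to tool coordinates, whose origin is the TCP and whose axes are the flange's). Camera axes: x right, y up, looking along -z (the intrinsics and any distortion apply to the point x, -y, -z); pixel columns grow to the right and rows downward; lengths in m; the calibration is good to about 2 mm. A picture is of the moment at which its call begins: read the wrist's pose just before it. get_calibration takes no time and is no camera call.
- finish_job(): hands the job in; it is judged then, once.
The state is a dict: "time_s": time; "joints": joint angles; "joint_velocities": joint speeds; "effort": joint torques, N m; "position": TCP position; "tool_rot": TCP orientation; "wrist_force": force on the tool from outside, world axes, zero at the start; "moment": the same for the moment, N m; "gripper_width": finger opening in m; "grasp_force": force on a finger pad.
Only numpy, scipy, OpenCV 4.12 (cv2) and the standard library are available. Lean on these libraries where they do the work, as an engineer would, in place of code of your own. Each camera call takes 0.05 s, during which the arm holds its last target. There are 200 camera calls.

### The job

The lamp stems with white sockets in the bonding jig have cured: swing the jig's lever open to its stop, move each of them into a hole of the wooden rack, and put all the bare stems from the bench into the jig's nests, every stem upright and fully home. Then, with everything in place, swing the lever back to its stop to lock the new batch in. Leave the tape, tin, offcut and screwdriver where they are.

Things in the scene. Friction and masses are not known exactly. Their poses are not given: they have to be found in the camera images.
- lever (a joint): Quarter-turn cam lever at the jig's -y end. 0 = locked: arm points along jig -y, away from the row of nests; 1.571 = open: arm points along jig -x (the long side opposite the lock bar). Turns about a vertical axis, clockwise seen from above as the value grows; hard stops at 0 and 1.571. Stays where it is left (about 2 N at the handle). Its cam drives the steel lock bar.
- bar_edge (a point): Middle of the lower inner edge of the steel lock bar, which lies along the jig's row of nests on their +x side, 38.5 to 46.5 mm above the bench. Locked, this edge is 15 mm from the nests' centre line, 2.5 mm above the shoulders of seated stems, so stems cannot be lifted out or put in; open, it has gone back 16 mm and clears the nests.
- lever_grip (a point): Point in the lever's handle, an upright black round post 22 mm in diameter at the end of the lever arm, 85 mm from the pivot; the post stands from 59 mm (top of the arm) to 105 mm above the bench, this point is on its axis at 85 mm.
- lever_pivot (a point): Point on the lever's vertical turning axis, 55 mm above the bench (fixed during a run). x, y, z axes are the jig's: y runs along the row of nests, the lever end is at -y, the lock bar on the +x side. The hub's top is 63 mm above the bench.
- nest0 (a point): Centre of the floor of nest 0 in the jig (a fixed aluminium block 80 x 230 x 32 mm, three nests in a row 76 mm apart, nest 0 nearest the lever). The nest is an upright blind bore 55 mm in diameter, 24 mm deep, mouth chamfered 2 mm; floor 8 mm above the bench, z up, y along the row.
- nest1 (a point): Centre of the floor of nest 1 in the jig (a fixed aluminium block 80 x 230 x 32 mm, three nests in a row 76 mm apart, nest 0 nearest the lever). The nest is an upright blind bore 55 mm in diameter, 24 mm deep, mouth chamfered 2 mm; floor 8 mm above the bench, z up, y along the row.
- nest2 (a point): Centre of the floor of nest 2 in the jig (a fixed aluminium block 80 x 230 x 32 mm, three nests in a row 76 mm apart, nest 0 nearest the lever). The nest is an upright blind bore 55 mm in diameter, 24 mm deep, mouth chamfered 2 mm; floor 8 mm above the bench, z up, y along the row.
- hole0 (a point): Centre of the floor of hole 0 in the wooden rack (a fixed block 70 x 200 x 32 mm, three holes in a row 62 mm apart). Upright blind hole 55 mm in diameter, 24 mm deep, mouth chamfered 2 mm; floor 8 mm above the bench, z up, y along the row.
- hole1 (a point): Centre of the floor of hole 1 in the wooden rack (a fixed block 70 x 200 x 32 mm, three holes in a row 62 mm apart). Upright blind hole 55 mm in diameter, 24 mm deep, mouth chamfered 2 mm; floor 8 mm above the bench, z up, y along the row.
- hole2 (a point): Centre of the floor of hole 2 in the wooden rack (a fixed block 70 x 200 x 32 mm, three holes in a row 62 mm apart). Upright blind hole 55 mm in diameter, 24 mm deep, mouth chamfered 2 mm; floor 8 mm above the bench, z up, y along the row.
- cured0_mid (a point): Cured lamp stem: a turned aluminium foot 52 mm in diameter and 28 mm high (bottom edge chamfered 2.5 mm) with a neck 24 mm in diameter and 52 mm long on top, capped by a white ceramic lamp socket 28 mm in diameter and 20 mm high; 100 mm tall in all, 0.16 kg, weight mostly in the foot. Point on its axis half-way up, 50 mm above its underside; z along its axis. Starts seated in a jig nest. May be absent.
- cured1_mid (a point): Cured lamp stem: a turned aluminium foot 52 mm in diameter and 28 mm high (bottom edge chamfered 2.5 mm) with a neck 24 mm in diameter and 52 mm long on top, capped by a white ceramic lamp socket 28 mm in diameter and 20 mm high; 100 mm tall in all, 0.16 kg, weight mostly in the foot. Point on its axis half-way up, 50 mm above its underside; z along its axis. Starts seated in a jig nest. May be absent.
- cured2_mid (a point): Cured lamp stem: a turned aluminium foot 52 mm in diameter and 28 mm high (bottom edge chamfered 2.5 mm) with a neck 24 mm in diameter and 52 mm long on top, capped by a white ceramic lamp socket 28 mm in diameter and 20 mm high; 100 mm tall in all, 0.16 kg, weight mostly in the foot. Point on its axis half-way up, 50 mm above its underside; z along its axis. Starts seated in a jig nest. May be absent.
- bare0_mid (a point): Bare lamp stem: a turned aluminium foot 52 mm in diameter and 28 mm high (bottom edge chamfered 2.5 mm) with a neck 24 mm in diameter and 52 mm long on top, without a socket (open tube end on top); 80 mm tall in all, 0.16 kg, weight mostly in the foot. Point on its axis half-way up, 40 mm above its underside; z along its axis. Starts standing on the bench. May be absent.
- bare1_mid (a point): Bare lamp stem: a turned aluminium foot 52 mm in diameter and 28 mm high (bottom edge chamfered 2.5 mm) with a neck 24 mm in diameter and 52 mm long on top, without a socket (open tube end on top); 80 mm tall in all, 0.16 kg, weight mostly in the foot. Point on its axis half-way up, 40 mm above its underside; z along its axis. Starts standing on the bench. May be absent.
- bare2_mid (a point): Bare lamp stem: a turned aluminium foot 52 mm in diameter and 28 mm high (bottom edge chamfered 2.5 mm) with a neck 24 mm in diameter and 52 mm long on top, without a socket (open tube end on top); 80 mm tall in all, 0.16 kg, weight mostly in the foot. Point on its axis half-way up, 40 mm above its underside; z along its axis. Starts standing on the bench. May be absent.
- tape: Bystander: blue roll of masking tape lying flat, 90 mm across, 25 mm high; origin under its centre.
- tin: Bystander: flat round lidded tin, 76 mm across, 30 mm high; origin under its centre.
- offcut: Bystander: wooden offcut 90 x 45 x 25 mm; origin under its centre, x along it.
- screwdriver: Bystander: screwdriver lying along its x axis; origin on the bench under its middle.
There are look-alikes about, which are no part of the job. Leave any yellow look-alike of the part that bears cured0_mid alone.

How it is judged:
On the way, in this order (a step that is already met when the one before it is completed fails the run):
1. the lever is swung open to its stop (value of joint lever above 1.5 rad), for 0.2 s.
2. every cured stem is seated in the rack and every bare stem in the jig, with the lever still open (((horizontal distance between cured0_mid and hole0 below 0.006 m and z of cured0_mid in the frame of hole0 between 0.046 and 0.054 m) or (horizontal distance between cured0_mid and hole1 below 0.006 m and z of cured0_mid in the frame of hole1 between 0.046 and 0.054 m) or (horizontal distance between cured0_mid and hole2 below 0.006 m and z of cured0_mid in the frame of hole2 between 0.046 and 0.054 m)) and angle between each of cured0_mid, cured1_mid, cured2_mid, bare0_mid, bare1_mid, bare2_mid's own z axis and vertical below 0.12 rad and ((horizontal distance between cured1_mid and hole0 below 0.006 m and z of cured1_mid in the frame of hole0 between 0.046 and 0.054 m) or (horizontal distance between cured1_mid and hole1 below 0.006 m and z of cured1_mid in the frame of hole1 between 0.046 and 0.054 m) or (horizontal distance between cured1_mid and hole2 below 0.006 m and z of cured1_mid in the frame of hole2 between 0.046 and 0.054 m)) and ((horizontal distance between cured2_mid and hole0 below 0.006 m and z of cured2_mid in the frame of hole0 between 0.046 and 0.054 m) or (horizontal distance between cured2_mid and hole1 below 0.006 m and z of cured2_mid in the frame of hole1 between 0.046 and 0.054 m) or (horizontal distance between cured2_mid and hole2 below 0.006 m and z of cured2_mid in the frame of hole2 between 0.046 and 0.054 m)) and ((horizontal distance between bare0_mid and nest0 below 0.006 m and z of bare0_mid in the frame of nest0 between 0.036 and 0.044 m) or (horizontal distance between bare0_mid and nest1 below 0.006 m and z of bare0_mid in the frame of nest1 between 0.036 and 0.044 m) or (horizontal distance between bare0_mid and nest2 below 0.006 m and z of bare0_mid in the frame of nest2 between 0.036 and 0.044 m)) and ((horizontal distance between bare1_mid and nest0 below 0.006 m and z of bare1_mid in the frame of nest0 between 0.036 and 0.044 m) or (horizontal distance between bare1_mid and nest1 below 0.006 m and z of bare1_mid in the frame of nest1 between 0.036 and 0.044 m) or (horizontal distance between bare1_mid and nest2 below 0.006 m and z of bare1_mid in the frame of nest2 between 0.036 and 0.044 m)) and ((horizontal distance between bare2_mid and nest0 below 0.006 m and z of bare2_mid in the frame of nest0 between 0.036 and 0.044 m) or (horizontal distance between bare2_mid and nest1 below 0.006 m and z of bare2_mid in the frame of nest1 between 0.036 and 0.044 m) or (horizontal distance between bare2_mid and nest2 below 0.006 m and z of bare2_mid in the frame of nest2 between 0.036 and 0.044 m)) and value of joint lever above 1.3 rad), for 0.2 s.
3. the lever is swung back to its locked stop (value of joint lever below 0.07 rad), for 0.2 s.
At the end, for the whole second after the job is handed in: Every cured stem stands in a rack hole and every bare stem in a jig nest (within 6 mm of the hole's axis, underside within 4 mm of its floor, upright within 0.12 rad), and the lever is within 0.07 rad of its locked stop (((horizontal distance between cured0_mid and hole0 below 0.006 m and z of cured0_mid in the frame of hole0 between 0.046 and 0.054 m) or (horizontal distance between cured0_mid and hole1 below 0.006 m and z of cured0_mid in the frame of hole1 between 0.046 and 0.054 m) or (horizontal distance between cured0_mid and hole2 below 0.006 m and z of cured0_mid in the frame of hole2 between 0.046 and 0.054 m)) and angle between each of cured0_mid, cured1_mid, cured2_mid, bare0_mid, bare1_mid, bare2_mid's own z axis and vertical below 0.12 rad and ((horizontal distance between cured1_mid and hole0 below 0.006 m and z of cured1_mid in the frame of hole0 between 0.046 and 0.054 m) or (horizontal distance between cured1_mid and hole1 below 0.006 m and z of cured1_mid in the frame of hole1 between 0.046 and 0.054 m) or (horizontal distance between cured1_mid and hole2 below 0.006 m and z of cured1_mid in the frame of hole2 between 0.046 and 0.054 m)) and ((horizontal distance between cured2_mid and hole0 below 0.006 m and z of cured2_mid in the frame of hole0 between 0.046 and 0.054 m) or (horizontal distance between cured2_mid and hole1 below 0.006 m and z of cured2_mid in the frame of hole1 between 0.046 and 0.054 m) or (horizontal distance between cured2_mid and hole2 below 0.006 m and z of cured2_mid in the frame of hole2 between 0.046 and 0.054 m)) and ((horizontal distance between bare0_mid and nest0 below 0.006 m and z of bare0_mid in the frame of nest0 between 0.036 and 0.044 m) or (horizontal distance between bare0_mid and nest1 below 0.006 m and z of bare0_mid in the frame of nest1 between 0.036 and 0.044 m) or (horizontal distance between bare0_mid and nest2 below 0.006 m and z of bare0_mid in the frame of nest2 between 0.036 and 0.044 m)) and ((horizontal distance between bare1_mid and nest0 below 0.006 m and z of bare1_mid in the frame of nest0 between 0.036 and 0.044 m) or (horizontal distance between bare1_mid and nest1 below 0.006 m and z of bare1_mid in the frame of nest1 between 0.036 and 0.044 m) or (horizontal distance between bare1_mid and nest2 below 0.006 m and z of bare1_mid in the frame of nest2 between 0.036 and 0.044 m)) and ((horizontal distance between bare2_mid and nest0 below 0.006 m and z of bare2_mid in the frame of nest0 between 0.036 and 0.044 m) or (horizontal distance between bare2_mid and nest1 below 0.006 m and z of bare2_mid in the frame of nest1 between 0.036 and 0.044 m) or (horizontal distance between bare2_mid and nest2 below 0.006 m and z of bare2_mid in the frame of nest2 between 0.036 and 0.044 m)) and value of joint lever below 0.07 rad); the robot touches nothing.
It fails at once if the roll of masking tape is moved more than 3 cm (distance of tape from where it was at the start of the episode above 0.03 m).
It fails at once if the flat tin is moved more than 3 cm (distance of tin from where it was at the start of the episode above 0.03 m).
It fails at once if the wooden offcut is moved more than 3 cm (distance of offcut from where it was at the start of the episode above 0.03 m).
It fails at once if the screwdriver is moved more than 3 cm (distance of screwdriver from where it was at the start of the episode above 0.03 m).
Of cured0, cured1, cured2 only 2 to 3 are there at a start; the rules pass over those that are not, and their reading is None.
Of bare0, bare1, bare2 only 2 to 3 are there at a start; the rules pass over those that are not, and their reading is None.
At some moment in a run one of bare0, bare1, bare2 may be knocked a few centimetres aside while the robot is not near it.
It also fails if it takes over 210 s, if anything falls off the work surface, if the arm or the gripper's body presses on something with over 40 N, if the wrist force passes 120 N, or if a joint passes its speed limit or range.

## Working session

There is one attempt and no reset: what is moved stays moved. The work goes in short steps, Python scripts to look and compute and a tool call to move; the robot and the scene stay as the last step left them, time stands still between calls to the robot, and variables do not carry over. Pictures are saved under pics/ and viewed, at most 14 in all, crops included, and the job is handed in when it is done.

Besides the shell and the picture viewer there is one more tool, called after ">>>" as a command line: name --argument value ..., lists and objects as JSON in quotes. jog_arm: Moves the arm, as the interface text tells. Shifts and turns lie within -1 to 1; 1 stands for 0.2 m of shift or 2 rad of turn. Its arguments: {"type":"object","properties":{"increments":{"type":"array"},"hand":{"type":"number"},"squeeze":{"type":"number"}},"required":["increments"]}

```bash
mkdir -p pics
python3 - <<'E'
from workcell import *
import cv2
for n in("top","scene"):
    cv2.imwrite(f"pics/{n}0.png",grab_frame(n)[:,:,::-1]); print(n,get_calibration(n))
print(get_calibration("wrist"));print(read_state())
E
```

```text
top {'fx': 489.8734291549018, 'fy': 489.8734291549018, 'cx': 313.65797423950147, 'cy': 241.34355356047215, 'eye': array([0.50681549, 0.04228544, 1.04645526]), 'orientation': array([-0.70074259, -0.03587941,  0.02953316,  0.71189906])}
scene {'fx': 614.0192318416191, 'fy': 614.0192318416191, 'cx': 324.6684048766826, 'cy': 241.8193001850224, 'eye': array([ 0.96368014, -0.50598252,  1.22484221]), 'orientation': array([0.92177706, 0.24644827, 0.07073818, 0.29083745])}
{'fx': 383.51206874422036, 'fy': 383.51206874422036, 'cx': 320.0596915126895, 'cy': 237.97556458029095, 'mount': array([[-7.26284163e-04,  9.62411785e-01,  2.71593498e-01,
         6.87714834e-02],
       [ 9.99999519e-01,  8.78028667e-04, -4.37202377e-04,
        -3.62035080e-05],
       [-6.59235597e-04,  2.71593049e-01, -9.62411960e-01,
        -1.43294344e-01],
       [ 0.00000000e+00,  0.00000000e+00,  0.00000000e+00,
         1.00000000e+00]])}
{'time_s': 0.1, 'joints': array([-1.20699839e+00,  2.13320688e-01, -3.49909561e-02,  1.32347332e+00,
        1.31177269e-05,  1.57079478e+00]), 'joint_velocities': array([ 4.45482622e-04, -1.30602583e-03,  2.16054424e-03, -4.23199526e-05,
        1.31075709e-03,  1.23538540e-03]), 'effort': array([-5.88301598e-03, -6.87245965e+01,  4.87808561e+01,  1.20311874e-02,
       -3.15174511e-04,  1.73918147e-05]), 'position': array([ 0.17781173, -0.46699826,  0.23086091]), 'tool_rot': array([-4.87349069e-04,  9.83501689e-01,  1.80898270e-01, -8.29698430e-05]), 'wrist_force': array([ 0.30412826, -0.06614586, -0.65962979]), 'moment': array([-0.00568177,  0.00261986,  0.00572436]), 'grasp_force': 0.0, 'gripper_width': 0.08546522524557133}
```

View pics/top0.png

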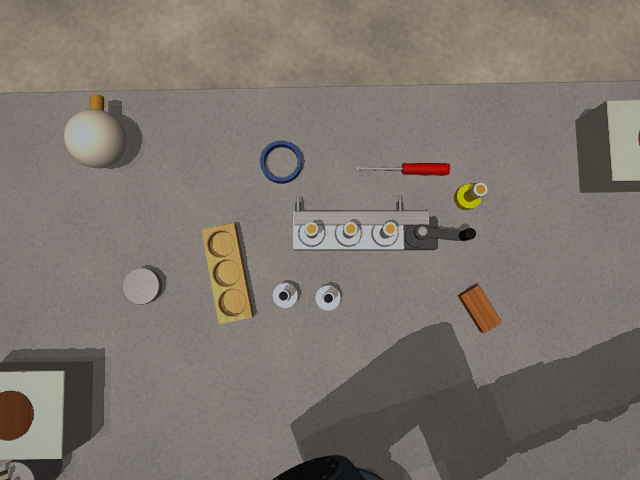

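View pics/scene0.png

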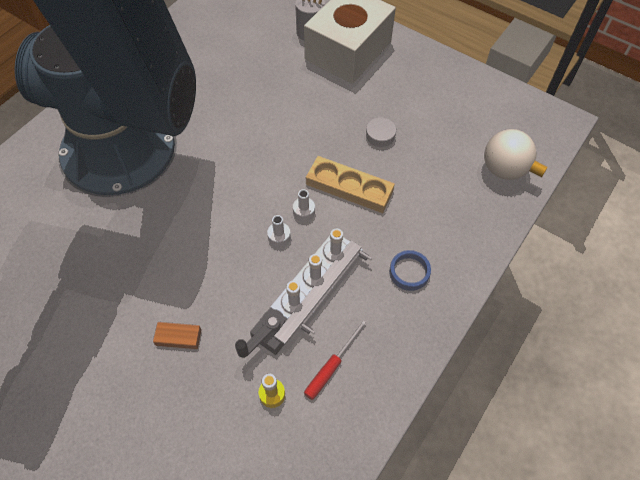

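The top view shows three candidates for the cured stems at (311,231), (349,231) and (388,231), with white sockets in the jig. The yellow look-alike is at (470,195), outside the jig. Two bare stems stand at (285,295) and (328,297). The rack holes are at about (221,243), (227,272) and (233,301), and the lever post is at (467,234), in the locked position. The scene view agrees. Next I'll check a close crop.

Run:
```python
import cv2
im=cv2.imread("pics/top0.png")
c=im[190:330,195:395]; cv2.imwrite("pics/cropA.png",cv2.resize(c,None,fx=4,fy=4,interpolation=cv2.INTER_CUBIC))
c=im[180:270,280:490]; cv2.imwrite("pics/cropB.png",cv2.resize(c,None,fx=3.8,fy=3.8,interpolation=cv2.INTER_CUBIC))
```

```text
(no output)
```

View pics/cropA.png

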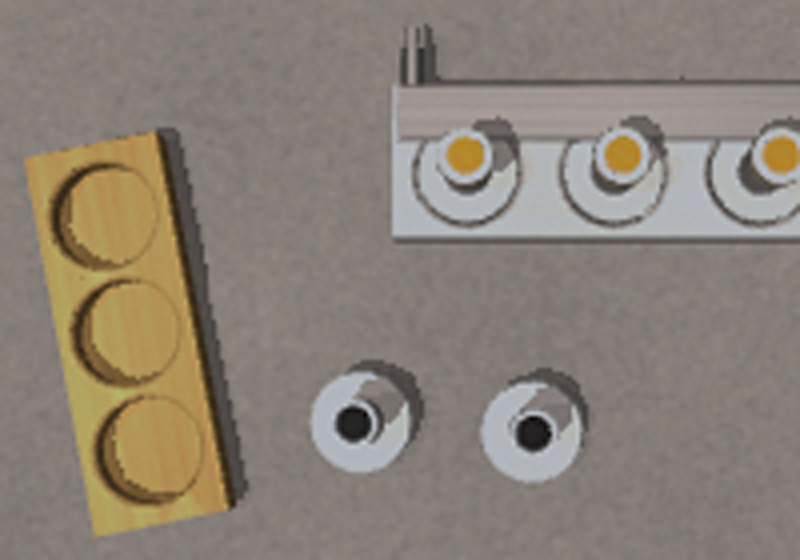

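View pics/cropB.png

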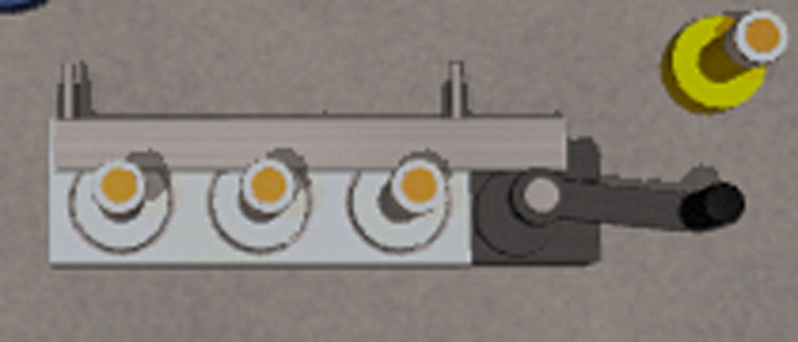

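The sockets in the jig are white-rimmed, so all three are the real cured stems. The yellow one is outside the jig. Now I'll compute positions from the crop pixels.

```bash
cat > h.py <<'E'
import numpy as np, cv2
from workcell import *
from scipy.spatial.transform import Rotation as R
def rot(q): return R.from_quat([q[1],q[2],q[3],q[0]]).as_matrix()
def cam(n):
    c=get_calibration(n)
    if n=="wrist":
        s=read_state(); T=np.array(c["mount"]); Q=rot(s["tool_rot"])
        return c,s["position"]+Q@T[:3,3],Q@T[:3,:3]
    return c,np.array(c["eye"]),rot(c["orientation"])
def back(n,u,v,z,C=None):
    c,e,M=C or cam(n)
    d=M@np.array([(u-c["cx"])/c["fx"],-(v-c["cy"])/c["fy"],-1])
    return e+d*(z-e[2])/d[2]
def proj(n,p,C=None):
    c,e,M=C or cam(n)
    q=M.T@(np.asarray(p)-e); return c["cx"]+c["fx"]*q[0]/-q[2], c["cy"]-c["fy"]*q[1]/-q[2]
E
python3 - <<'E'
from h import *
A=lambda x,y:(195+(x-1.5)/4,190+(y-1.5)/4)
B=lambda x,y:(280+(x-1.4)/3.8,180+(y-1.4)/3.8)
np.set_printoptions(precision=4,suppress=True)
L=[("n2 sock",A(466,156),.108),("n1 sock",A(623,156),.108),("n0 sock",A(781,155),.108),
("n2 rim",A(467.5,172),.032),("n1 rim",A(614,172),.032),("n0 rim",B(399,202),.032),
("bareA",A(355,424),.08),("bareB",A(534,433),.08),("bareAfoot",A(361,422),.028),("bareBfoot",A(532,431),.028),
("h2",A(105.5,216.5),.032),("h1",A(127,333),.032),("h0",A(149.5,449.5),.032),
("pivot",B(543,195),.063),("post",B(724,205),.105),("yellow top",B(761,36),.1)]
P={}
for n,p,z in L: P[n]=back("top",*p,z); print(n,P[n], np.hypot(*P[n][:2]).round(3))
d=lambda a,b:np.linalg.norm(P[a]-P[b])
print(d("n2 sock","n1 sock"),d("n1 sock","n0 sock"),d("h2","h1"),d("h1","h0"),d("n2 rim","n0 rim"),np.linalg.norm((P["pivot"]-P["post"])[:2]))
E
```

```text
n2 sock [0.6187 0.0546 0.108 ] 0.621
n1 sock [ 0.6174 -0.0211  0.108 ] 0.618
n0 sock [ 0.6167 -0.0971  0.108 ] 0.624
n2 rim [0.6193 0.0549 0.032 ] 0.622
n1 rim [ 0.6181 -0.0214  0.032 ] 0.618
n0 rim [ 0.6165 -0.0972  0.032 ] 0.624
bareA [0.4906 0.1113 0.08  ] 0.503
bareB [0.4849 0.0236 0.08  ] 0.485
bareAfoot [0.4907 0.1119 0.028 ] 0.503
bareBfoot [0.4847 0.0236 0.028 ] 0.485
h2 [0.5991 0.2437 0.032 ] 0.647
h1 [0.5384 0.2324 0.032 ] 0.586
h0 [0.4783 0.2208 0.032 ] 0.527
pivot [ 0.6156 -0.1694  0.063 ] 0.639
post [ 0.6044 -0.2517  0.105 ] 0.655
yellow top [ 0.6919 -0.2761  0.1   ] 0.745
0.07565211629595867 0.07602264092726452 0.061780505034001745 0.06119672268508774 0.15214801138664003 0.0831242552002419
```

Everything agrees with the given sizes: the spacings are 76 and 62 mm, and the lever arm measures 83 mm. Now I'll go to the lever post, with the closing axis at -45°.

>>> jog_arm --increments '[[[0.2,0.1,0],[0,0,0.05]],[[0.4,0.2,0],[0,0,0.1]],[[0.6,0.3,0],[0,0,0.16]],[[0.8,0.4,0],[0,0,0.21]],[[1,0.5,0],[0,0,0.21]],[[1,0.5,0],[0,0,0.21]],[[1,0.5,0],[0,0,0.21]],[[1,0.5,0],[0,0,0.21]]]' --hand 100 --squeeze 40

```text
time_s: 0.77
position: [0.3784, -0.3667, 0.2309]
tool_rot: [-0.0, 0.924, 0.383, -0.0]
wrist_force: [-0.1, -0.4, -0.1]
gripper_width: 0.0853
grasp_force: 0.0
```

>>> jog_arm --increments '[[[0.15,0.1,0],[0,0,0]],[[0.3,0.2,0],[0,0,0]],[[0.5,0.3,0],[0,0,0]],[[0.7,0.4,0],[0,0,0]],[[0.9,0.5,0],[0,0,0]],[[1,0.575,0],[0,0,0]],[[1,0.575,0],[0,0,0]],[[1,0.575,0],[0,0,0]]]'

```text
time_s: 1.43
position: [0.5782, -0.2522, 0.2305]
tool_rot: [-0.0, 0.924, 0.382, -0.0]
wrist_force: [-0.2, -1.3, -0.1]
gripper_width: 0.0855
grasp_force: 0.0
```

>>> jog_arm --increments '[[[0.13,0,0],[0,0,0]],[[0.13,0,-0.15],[0,0,0]],[[0.13,0,-0.3],[0,0,0]],[[0.13,0,-0.45],[0,0,0]],[[0.13,0,-0.6],[0,0,0]],[[0.13,0,-0.75],[0,0,0]],[[0.13,0,-0.8],[0,0,0]],[[0.13,0,-0.8],[0,0,0]]]'

```text
time_s: 2.1
position: [0.6013, -0.2529, 0.0692]
tool_rot: [-0.002, 0.925, 0.381, -0.002]
wrist_force: [-0.3, -0.4, 0.1]
gripper_width: 0.0854
grasp_force: 0.0
```

>>> jog_arm --increments '[[[0,0,0],[0,0,0]],[[0,0,0],[0,0,0]],[[0,0,0],[0,0,0]],[[0,0,0],[0,0,0]],[[0,0,0],[0,0,0]],[[0,0,0],[0,0,0]],[[0,0,0],[0,0,0]],[[0,0,0],[0,0,0]]]' --hand 0 --squeeze 30

```text
time_s: 2.77
position: [0.6044, -0.2525, 0.0722]
tool_rot: [0.001, 0.924, 0.382, 0.0]
wrist_force: [-1.0, -0.1, 5.9]
gripper_width: 0.0211
grasp_force: 29.4
```

>>> jog_arm --increments '[[[-0.075,0.011,0],[0,0,0]],[[-0.153,0.045,0],[0,0,0]],[[-0.222,0.094,0],[0,0,0]],[[-0.28,0.156,0],[0,0,0]],[[-0.325,0.228,0],[0,0,0]],[[-0.355,0.307,0],[0,0,0]],[[-0.368,0.391,0],[0,0,0]],[[-0.369,0.43,0],[0,0,0]]]'

```text
time_s: 3.43
position: [0.5299, -0.1658, 0.072]
tool_rot: [0.001, 0.924, 0.382, -0.0]
wrist_force: [-0.0, -9.8, 1.9]
gripper_width: 0.0211
grasp_force: 30.8
```

>>> jog_arm --increments '[[[0,0.01,0],[0,0,0]],[[0,0.01,0],[0,0,0]],[[0,0.01,0],[0,0,0]],[[0,0.01,0],[0,0,0]],[[0,0.01,0],[0,0,0]],[[0,0.01,0],[0,0,0]],[[0,0.01,0],[0,0,0]],[[0,0.01,0],[0,0,0]]]'

```text
time_s: 4.1
position: [0.5299, -0.1659, 0.072]
tool_rot: [0.001, 0.924, 0.381, -0.001]
wrist_force: [-8.1, -11.6, 8.9]
gripper_width: 0.021
grasp_force: 31.5
```

>>> jog_arm --increments '[[[0,-0.012,0],[0,0,0]],[[0,-0.012,0],[0,0,0]],[[0,-0.012,0],[0,0,0]],[[0,-0.012,0],[0,0,0]],[[0,-0.012,0],[0,0,0]],[[0,-0.012,0],[0,0,0]],[[0,-0.012,0],[0,0,0]],[[0,-0.012,0],[0,0,0]]]' --hand 100

```text
time_s: 4.77
position: [0.5301, -0.1666, 0.0713]
tool_rot: [-0.0, 0.924, 0.382, -0.0]
wrist_force: [0.3, 0.5, -0.3]
gripper_width: 0.0854
grasp_force: 0.0
```

>>> jog_arm --increments '[[[0,0,0.12],[0,0,0]],[[0,0,0.3],[0,0,0]],[[0,0,0.5],[0,0,0]],[[0,0.1,0.7],[0,0,0]],[[0,0.2,0.9],[0,0,0]],[[0,0.3,0.9],[0,0,0]],[[0,0.3,0.9],[0,0,0]],[[0,0.3,0.9],[0,0,0]]]'

```text
time_s: 5.43
position: [0.5305, -0.1059, 0.2519]
tool_rot: [0.0, 0.924, 0.383, 0.001]
wrist_force: [0.6, 0.2, -0.2]
gripper_width: 0.0855
grasp_force: 0.0
```

Run:
```python
from h import *
C=cam("wrist"); w=grab_frame("wrist"); t=grab_frame("top")
np.savez("w1.npz",e=C[1],M=C[2])
cv2.imwrite("pics/w1.png",w[:,:,::-1]); cv2.imwrite("pics/t1.png",t[:,:,::-1])
print(read_state()["position"])
for p in [(.6187,.0546,.108),(.6174,-.0211,.108),(.6167,-.0971,.108),(.4849,.0236,.08),(.4906,.1113,.08)]: print(np.round(proj("wrist",p,C)))
```

```text
[ 0.5298386 -0.10687    0.2506654]
[240. -43.]
[322.  50.]
[396. 132.]
[164. 142.]
[77. 52.]
```

View pics/w1.png

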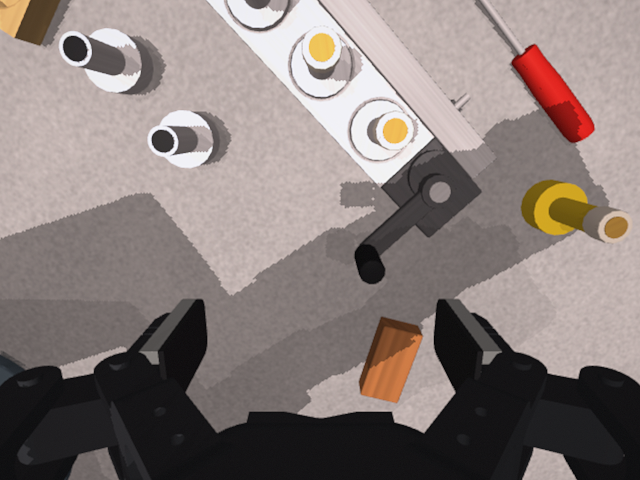

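The wrist image confirms the lever is open and the bar has gone back. Sockets at (322,48) and (395,131) and bare stems at (163,139) and (75,48) match the predictions within about 1 mm. I'll pick the nest 0 stem.

>>> jog_arm --increments '[[[0.15,0.02,0],[0,0,0]],[[0.3,0.04,0],[0,0,0]],[[0.43,0.05,0],[0,0,0]],[[0.43,0.05,-0.15],[0,0,0]],[[0.43,0.05,-0.3],[0,0,0]],[[0.43,0.05,-0.4],[0,0,0]],[[0.43,0.05,-0.5],[0,0,0]],[[0.43,0.05,-0.5],[0,0,0]]]'

```text
time_s: 6.2
position: [0.6136, -0.0972, 0.1463]
tool_rot: [-0.002, 0.924, 0.381, -0.003]
wrist_force: [-0.6, 0.1, -0.7]
gripper_width: 0.0851
grasp_force: 0.0
```

>>> jog_arm --increments '[[[0,0,-0.1],[0,0,0]],[[0,0,-0.2],[0,0,0]],[[0,0,-0.3],[0,0,0]],[[0,0,-0.4],[0,0,0]],[[0,0,-0.48],[0,0,0]],[[0,0,-0.5],[0,0,0]],[[0,0,-0.5],[0,0,0]],[[0,0,-0.5],[0,0,0]]]'

```text
time_s: 6.87
position: [0.6165, -0.0971, 0.0524]
tool_rot: [0.0, 0.924, 0.382, 0.0]
wrist_force: [-0.3, -0.4, 1.3]
gripper_width: 0.0858
grasp_force: 0.0
```

>>> jog_arm --increments '[[[0,0,0],[0,0,0]],[[0,0,0],[0,0,0]],[[0,0,0],[0,0,0]],[[0,0,0],[0,0,0]],[[0,0,0],[0,0,0]],[[0,0,0],[0,0,0]],[[0,0,0],[0,0,0]],[[0,0,0],[0,0,0]]]' --hand 0 --squeeze 50

```text
time_s: 7.53
position: [0.616, -0.0966, 0.0512]
tool_rot: [-0.0, 0.924, 0.382, -0.0]
wrist_force: [-0.8, -0.5, -0.9]
gripper_width: 0.0233
grasp_force: 77.4
```

>>> jog_arm --increments '[[[0,0,0.05],[0,0,0]],[[0,0,0.15],[0,0,0]],[[0,0,0.27],[0,0,0]],[[0,0,0.4],[0,0,0]],[[0,0,0.52],[0,0,0]],[[0,0,0.64],[0,0,0]],[[0,0,0.7],[0,0,0]],[[0,0,0.7],[0,0,0]]]'

```text
time_s: 8.2
position: [0.6174, -0.0969, 0.1951]
tool_rot: [0.001, 0.924, 0.382, 0.002]
wrist_force: [1.2, 0.2, -0.9]
gripper_width: 0.0235
grasp_force: 77.8
```

>>> jog_arm --increments '[[[-0.01,0.08,0],[0,0,0]],[[-0.02,0.22,0],[0,0,0]],[[-0.03,0.38,0],[0,0,0]],[[-0.04,0.54,0],[0,0,0]],[[-0.04,0.7,0],[0,0,0]],[[-0.04,0.82,0],[0,0,0]],[[-0.04,0.9,0],[0,0,0]],[[-0.04,0.9,0],[0,0,0]]]'

```text
time_s: 8.87
position: [0.6075, 0.0864, 0.1904]
tool_rot: [-0.0, 0.924, 0.383, -0.0]
wrist_force: [1.1, 0.7, -0.3]
gripper_width: 0.0234
grasp_force: 77.8
```

>>> jog_arm --increments '[[[-0.01,0.08,0],[0,0,0]],[[-0.02,0.2,0],[0,0,0]],[[-0.03,0.34,0],[0,0,0]],[[-0.04,0.48,0],[0,0,0]],[[-0.048,0.62,0],[0,0,0]],[[-0.048,0.74,0],[0,0,0]],[[-0.048,0.804,0],[0,0,0]],[[-0.048,0.804,0],[0,0,0]]]'

```text
time_s: 9.53
position: [0.5981, 0.246, 0.1904]
tool_rot: [-0.0, 0.924, 0.383, -0.001]
wrist_force: [0.3, 0.3, -1.4]
gripper_width: 0.0238
grasp_force: 77.9
```

Run:
```python
from h import *
C=cam("wrist"); w=grab_frame("wrist"); cv2.imwrite("pics/w2.png",w[:,:,::-1])
s=read_state();print(s["position"],s["grasp_force"],s["gripper_width"])
for p in [(.5991,.2437,.032),(.5384,.2324,.032),(.4783,.2208,.032)]: print(np.round(proj("wrist",p,C)))
```

```text
[0.59824916 0.24447682 0.19053553] 77.85417705774307 0.023482603118942763
[323. 219.]
[281. 278.]
[244. 332.]
```

View pics/w2.png

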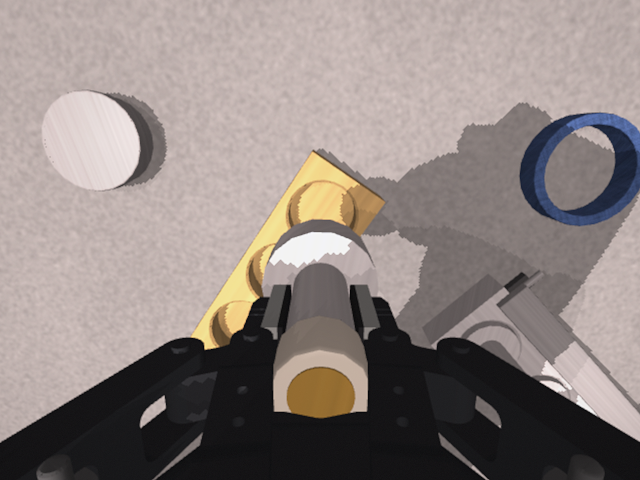

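The stem is held upright and hole 2 is ahead at about (322,214). I'll overlay the predicted rim.

Run:
```python
from h import *
im=cv2.imread("pics/w2.png"); C=cam("wrist")
def circ(c,r,z,col):
    P=[proj("wrist",(c[0]+r*np.cos(a),c[1]+r*np.sin(a),z),C) for a in np.linspace(0,6.283,73)]
    cv2.polylines(im,[np.int32(np.round(np.array(P)*16))],True,col,1,cv2.LINE_AA,4)
for c in [(.5991,.2437),(.5384,.2324),(.4783,.2208)]: circ(c,.0295,.032,(0,0,255)); circ(c,.0275,.008,(255,0,0))
c=im[140:360,190:420]; cv2.imwrite("pics/w2c.png",cv2.resize(c,None,fx=2.7,fy=2.7,interpolation=cv2.INTER_CUBIC))
```

```text
(no output)
```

View pics/w2c.png

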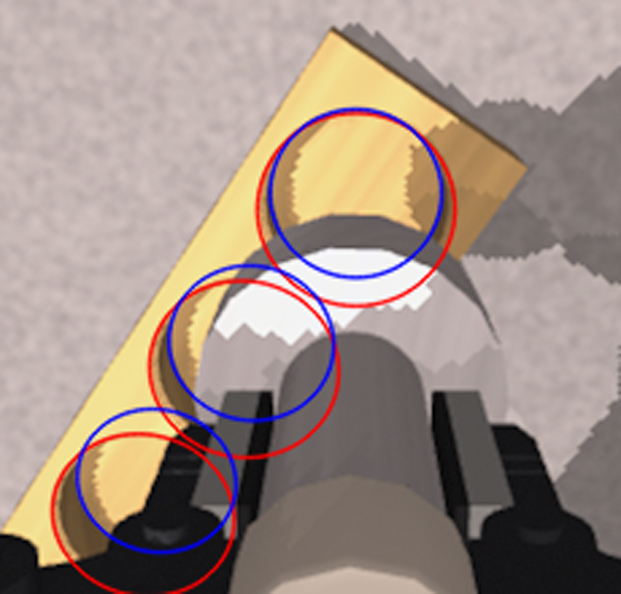

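>>> jog_arm --increments '[[[0.004,0.001,-0.06],[0,0,0]],[[0.004,0.001,-0.16],[0,0,0]],[[0.004,0.001,-0.26],[0,0,0]],[[0.004,0.001,-0.36],[0,0,0]],[[0.004,0.001,-0.45],[0,0,0]],[[0.004,0.001,-0.5],[0,0,0]],[[0.004,0.001,-0.525],[0,0,0]],[[0.004,0.001,-0.525],[0,0,0]]]'

```text
time_s: 10.25
position: [0.599, 0.2433, 0.0856]
tool_rot: [0.0, 0.924, 0.382, -0.001]
wrist_force: [-0.3, -0.5, -1.4]
gripper_width: 0.0236
grasp_force: 77.9
```

>>> jog_arm --increments '[[[0,0,-0.03],[0,0,0]],[[0,0,-0.05],[0,0,0]],[[0,0,-0.07],[0,0,0]],[[0,0,-0.09],[0,0,0]],[[0,0,-0.11],[0,0,0]],[[0,0,-0.11],[0,0,0]],[[0,0,-0.11],[0,0,0]],[[0,0,-0.11],[0,0,0]]]'

```text
time_s: 10.92
position: [0.5994, 0.2444, 0.0645]
tool_rot: [0.0, 0.924, 0.382, 0.0]
wrist_force: [-0.2, -0.3, -0.9]
gripper_width: 0.0234
grasp_force: 77.9
```

>>> jog_arm --increments '[[[0,0,-0.02],[0,0,0]],[[0,0,-0.035],[0,0,0]],[[0,0,-0.05],[0,0,0]],[[0,0,-0.06],[0,0,0]],[[0,0,-0.065],[0,0,0]],[[0,0,-0.065],[0,0,0]],[[0,0,-0.065],[0,0,0]],[[0,0,-0.065],[0,0,0]]]'

```text
time_s: 11.58
position: [0.5993, 0.2443, 0.0513]
tool_rot: [-0.0, 0.924, 0.382, -0.0]
wrist_force: [-0.2, -1.1, -0.3]
gripper_width: 0.0234
grasp_force: 72.9
```

>>> jog_arm --increments '[[[0,0,0],[0,0,0]],[[0,0,0],[0,0,0]],[[0,0,0],[0,0,0]],[[0,0,0],[0,0,0]],[[0,0,0],[0,0,0]],[[0,0,0],[0,0,0]],[[0,0,0],[0,0,0]],[[0,0,0],[0,0,0]]]' --hand 70

```text
time_s: 12.25
position: [0.5993, 0.2443, 0.0513]
tool_rot: [0.0, 0.924, 0.382, 0.0]
wrist_force: [-0.5, -0.4, -0.6]
gripper_width: 0.0598
grasp_force: 0.0
```

>>> jog_arm --increments '[[[0,0,0.06],[0,0,0]],[[0,0,0.16],[0,0,0]],[[0,0,0.3],[0,0,0]],[[0,0,0.44],[0,0,0]],[[0,0,0.58],[0,0,0]],[[0,0,0.7],[0,0,0]],[[0,0,0.7],[0,0,0]],[[0,0,0.7],[0,0,0]]]'

```text
time_s: 12.92
position: [0.6001, 0.2446, 0.1926]
tool_rot: [-0.0, 0.924, 0.382, 0.001]
wrist_force: [-0.7, 0.1, -0.9]
gripper_width: 0.0596
grasp_force: 0.0
```

>>> jog_arm --increments '[[[0.01,-0.1,0],[0,0,0]],[[0.03,-0.27,0],[0,0,0]],[[0.05,-0.45,0],[0,0,0]],[[0.07,-0.63,0],[0,0,0]],[[0.09,-0.8,0],[0,0,0]],[[0.09,-0.9,0],[0,0,0]],[[0.09,-0.95,0],[0,0,0]],[[0.09,-0.95,0],[0,0,0]]]' --hand 80

```text
time_s: 13.58
position: [0.6168, 0.0523, 0.1903]
tool_rot: [-0.0, 0.925, 0.381, -0.001]
wrist_force: [0.1, 0.3, 0.1]
gripper_width: 0.0682
grasp_force: 0.0
```

>>> jog_arm --increments '[[[0,-0.13,0],[0,0,0]],[[0,-0.27,0],[0,0,0]],[[0,-0.378,0],[0,0,0]],[[0,-0.378,0],[0,0,0]],[[0,-0.378,-0.1],[0,0,0]],[[0,-0.378,-0.2],[0,0,0]],[[0,-0.378,-0.3],[0,0,0]],[[0,-0.378,-0.35],[0,0,0]]]'

```text
time_s: 14.25
position: [0.6161, -0.0197, 0.1184]
tool_rot: [-0.001, 0.924, 0.382, -0.001]
wrist_force: [-0.6, -0.2, -0.7]
gripper_width: 0.0685
grasp_force: 0.0
```

>>> jog_arm --increments '[[[0,0,-0.05],[0,0,0]],[[0,0,-0.12],[0,0,0]],[[0,0,-0.2],[0,0,0]],[[0,0,-0.27],[0,0,0]],[[0,0,-0.32],[0,0,0]],[[0,0,-0.35],[0,0,0]],[[0,0,-0.35],[0,0,0]],[[0,0,-0.35],[0,0,0]]]'

```text
time_s: 14.92
position: [0.6175, -0.0211, 0.0517]
tool_rot: [0.0, 0.924, 0.382, 0.0]
wrist_force: [1.1, -0.3, 0.6]
gripper_width: 0.0687
grasp_force: 0.0
```

>>> jog_arm --increments '[[[0,0,0],[0,0,0]],[[0,0,0],[0,0,0]],[[0,0,0],[0,0,0]],[[0,0,0],[0,0,0]],[[0,0,0],[0,0,0]],[[0,0,0],[0,0,0]],[[0,0,0],[0,0,0]],[[0,0,0],[0,0,0]]]' --hand 0

```text
time_s: 15.58
position: [0.6173, -0.0213, 0.0513]
tool_rot: [0.0, 0.924, 0.382, 0.0]
wrist_force: [0.3, 0.3, -0.6]
gripper_width: 0.0234
grasp_force: 78.2
```

>>> jog_arm --increments '[[[0,0,0.05],[0,0,0]],[[0,0,0.15],[0,0,0]],[[0,0,0.27],[0,0,0]],[[0,0,0.4],[0,0,0]],[[0,0,0.52],[0,0,0]],[[0,0,0.64],[0,0,0]],[[0,0,0.7],[0,0,0]],[[0,0,0.7],[0,0,0]]]'

```text
time_s: 16.25
position: [0.6186, -0.0213, 0.195]
tool_rot: [0.001, 0.924, 0.382, 0.002]
wrist_force: [0.4, -0.9, -2.3]
gripper_width: 0.0232
grasp_force: 78.3
```

>>> jog_arm --increments '[[[-0.02,0.06,0],[0,0,0]],[[-0.05,0.17,0],[0,0,0]],[[-0.09,0.3,0],[0,0,0]],[[-0.13,0.43,0],[0,0,0]],[[-0.17,0.55,0],[0,0,0]],[[-0.19,0.62,0],[0,0,0]],[[-0.2,0.65,0],[0,0,0]],[[-0.2,0.65,0],[0,0,0]]]'

```text
time_s: 16.92
position: [0.5766, 0.1098, 0.1907]
tool_rot: [-0.0, 0.924, 0.383, -0.0]
wrist_force: [-0.0, -0.2, -1.4]
gripper_width: 0.0235
grasp_force: 78.2
```

>>> jog_arm --increments '[[[-0.02,0.06,0],[0,0,0]],[[-0.05,0.17,0],[0,0,0]],[[-0.09,0.3,0],[0,0,0]],[[-0.13,0.43,0],[0,0,0]],[[-0.16,0.54,0],[0,0,0]],[[-0.18,0.6,0],[0,0,0]],[[-0.19,0.62,0],[0,0,0]],[[-0.19,0.62,0],[0,0,0]]]'

```text
time_s: 17.58
position: [0.5392, 0.2328, 0.1911]
tool_rot: [0.0, 0.924, 0.382, -0.0]
wrist_force: [-0.3, 0.3, -1.2]
gripper_width: 0.0233
grasp_force: 78.2
```

>>> jog_arm --increments '[[[0,0,-0.06],[0,0,0]],[[0,0,-0.16],[0,0,0]],[[0,0,-0.26],[0,0,0]],[[0,0,-0.36],[0,0,0]],[[0,0,-0.45],[0,0,0]],[[0,0,-0.5],[0,0,0]],[[0,0,-0.525],[0,0,0]],[[0,0,-0.525],[0,0,0]]]'

```text
time_s: 18.25
position: [0.5392, 0.2318, 0.0857]
tool_rot: [0.0, 0.924, 0.381, -0.001]
wrist_force: [0.1, 0.3, -0.8]
gripper_width: 0.0232
grasp_force: 78.2
```

>>> jog_arm --increments '[[[0,0,-0.03],[0,0,0]],[[0,0,-0.05],[0,0,0]],[[0,0,-0.07],[0,0,0]],[[0,0,-0.09],[0,0,0]],[[0,0,-0.11],[0,0,0]],[[0,0,-0.11],[0,0,0]],[[0,0,-0.11],[0,0,0]],[[0,0,-0.11],[0,0,0]]]'

```text
time_s: 18.92
position: [0.5394, 0.2328, 0.0645]
tool_rot: [0.0, 0.924, 0.382, 0.0]
wrist_force: [0.2, 0.1, -1.1]
gripper_width: 0.0239
grasp_force: 78.2
```

>>> jog_arm --increments '[[[0,0,-0.02],[0,0,0]],[[0,0,-0.035],[0,0,0]],[[0,0,-0.05],[0,0,0]],[[0,0,-0.06],[0,0,0]],[[0,0,-0.065],[0,0,0]],[[0,0,-0.065],[0,0,0]],[[0,0,-0.065],[0,0,0]],[[0,0,-0.065],[0,0,0]]]'

```text
time_s: 19.58
position: [0.5393, 0.2328, 0.0513]
tool_rot: [-0.0, 0.924, 0.382, -0.0]
wrist_force: [-0.5, 0.3, 0.1]
gripper_width: 0.0233
grasp_force: 77.6
```

>>> jog_arm --increments '[[[0,0,0],[0,0,0]],[[0,0,0],[0,0,0]],[[0,0,0],[0,0,0]],[[0,0,0],[0,0,0]],[[0,0,0],[0,0,0]],[[0,0,0],[0,0,0]],[[0,0,0],[0,0,0]],[[0,0,0],[0,0,0]]]' --hand 60

```text
time_s: 20.25
position: [0.5393, 0.2328, 0.0513]
tool_rot: [0.0, 0.924, 0.382, 0.0]
wrist_force: [1.2, 0.9, 0.3]
gripper_width: 0.051
grasp_force: 0.0
```

>>> jog_arm --increments '[[[0,0,0.06],[0,0,0]],[[0,0,0.16],[0,0,0]],[[0,0,0.3],[0,0,0]],[[0,0,0.44],[0,0,0]],[[0,0,0.58],[0,0,0]],[[0,0,0.7],[0,0,0]],[[0,0,0.7],[0,0,0]],[[0,0,0.7],[0,0,0]]]'

```text
time_s: 20.92
position: [0.5401, 0.2331, 0.1925]
tool_rot: [-0.0, 0.924, 0.382, 0.001]
wrist_force: [0.2, 0.2, -1.3]
gripper_width: 0.0514
grasp_force: 0.0
```

>>> jog_arm --increments '[[[0.04,-0.08,0],[0,0,0]],[[0.11,-0.25,0],[0,0,0]],[[0.19,-0.42,0],[0,0,0]],[[0.27,-0.6,0],[0,0,0]],[[0.35,-0.77,0],[0,0,0]],[[0.39,-0.87,0],[0,0,0]],[[0.398,-0.89,0],[0,0,0]],[[0.398,-0.89,0],[0,0,0]]]' --hand 80

```text
time_s: 21.58
position: [0.6188, 0.0533, 0.1899]
tool_rot: [-0.0, 0.925, 0.381, -0.001]
wrist_force: [-0.4, -0.6, 1.1]
gripper_width: 0.068
grasp_force: 0.0
```

>>> jog_arm --increments '[[[0,0,-0.08],[0,0,0]],[[0,0,-0.2],[0,0,0]],[[0,0,-0.32],[0,0,0]],[[0,0,-0.44],[0,0,0]],[[0,0,-0.56],[0,0,0]],[[0,0,-0.66],[0,0,0]],[[0,0,-0.7],[0,0,0]],[[0,0,-0.7],[0,0,0]]]'

```text
time_s: 22.25
position: [0.617, 0.0557, 0.0492]
tool_rot: [-0.001, 0.924, 0.383, -0.002]
wrist_force: [-0.7, -0.5, 0.0]
gripper_width: 0.0685
grasp_force: 0.0
```

>>> jog_arm --increments '[[[0,0,0],[0,0,0]],[[0,0,0],[0,0,0]],[[0,0,0],[0,0,0]],[[0,0,0],[0,0,0]],[[0,0,0],[0,0,0]],[[0,0,0],[0,0,0]],[[0,0,0],[0,0,0]],[[0,0,0],[0,0,0]]]' --hand 0

```text
time_s: 22.92
position: [0.6189, 0.0547, 0.0513]
tool_rot: [-0.0, 0.924, 0.382, -0.0]
wrist_force: [-0.2, 1.1, 0.4]
gripper_width: 0.0233
grasp_force: 73.4
```

>>> jog_arm --increments '[[[0,0,0.05],[0,0,0]],[[0,0,0.15],[0,0,0]],[[0,0,0.27],[0,0,0]],[[0,0,0.4],[0,0,0]],[[0,0,0.52],[0,0,0]],[[0,0,0.64],[0,0,0]],[[0,0,0.7],[0,0,0]],[[0,0,0.7],[0,0,0]]]'

```text
time_s: 23.58
position: [0.6202, 0.0548, 0.1951]
tool_rot: [0.001, 0.924, 0.382, 0.002]
wrist_force: [-0.3, -0.5, -1.3]
gripper_width: 0.0232
grasp_force: 72.4
```

>>> jog_arm --increments '[[[-0.06,0.07,0],[0,0,0]],[[-0.16,0.19,0],[0,0,0]],[[-0.28,0.33,0],[0,0,0]],[[-0.4,0.48,0],[0,0,0]],[[-0.52,0.62,0],[0,0,0]],[[-0.64,0.76,0],[0,0,0]],[[-0.7,0.833,0],[0,0,0]],[[-0.7,0.833,0],[0,0,0]]]'

```text
time_s: 24.25
position: [0.4761, 0.2237, 0.1908]
tool_rot: [-0.0, 0.924, 0.384, -0.001]
wrist_force: [0.3, 0.6, -1.3]
gripper_width: 0.0235
grasp_force: 72.4
```

>>> jog_arm --increments '[[[0,0,-0.06],[0,0,0]],[[0,0,-0.16],[0,0,0]],[[0,0,-0.26],[0,0,0]],[[0,0,-0.36],[0,0,0]],[[0,0,-0.45],[0,0,0]],[[0,0,-0.5],[0,0,0]],[[0,0,-0.525],[0,0,0]],[[0,0,-0.525],[0,0,0]]]'

```text
time_s: 24.92
position: [0.4785, 0.2209, 0.0855]
tool_rot: [0.0, 0.924, 0.382, -0.001]
wrist_force: [0.1, 0.3, -1.6]
gripper_width: 0.023
grasp_force: 72.4
```

>>> jog_arm --increments '[[[0,0,-0.03],[0,0,0]],[[0,0,-0.05],[0,0,0]],[[0,0,-0.07],[0,0,0]],[[0,0,-0.09],[0,0,0]],[[0,0,-0.11],[0,0,0]],[[0,0,-0.11],[0,0,0]],[[0,0,-0.11],[0,0,0]],[[0,0,-0.11],[0,0,0]]]'

```text
time_s: 25.58
position: [0.479, 0.2214, 0.0645]
tool_rot: [0.0, 0.924, 0.382, 0.0]
wrist_force: [-0.3, 1.1, -2.2]
gripper_width: 0.0233
grasp_force: 72.5
```

>>> jog_arm --increments '[[[0,0,-0.02],[0,0,0]],[[0,0,-0.035],[0,0,0]],[[0,0,-0.05],[0,0,0]],[[0,0,-0.06],[0,0,0]],[[0,0,-0.065],[0,0,0]],[[0,0,-0.065],[0,0,0]],[[0,0,-0.065],[0,0,0]],[[0,0,-0.065],[0,0,0]]]'

```text
time_s: 26.25
position: [0.4789, 0.2214, 0.0513]
tool_rot: [-0.0, 0.924, 0.382, -0.0]
wrist_force: [0.1, 1.4, -1.9]
gripper_width: 0.0232
grasp_force: 71.5
```

Release, rise, move toward the jig's -x side and look again for the bare stems.

>>> jog_arm --increments '[[[0,0,0],[0,0,0]],[[0,0,0],[0,0,0]],[[0,0,0],[0,0,0]],[[0,0,0],[0,0,0]],[[0,0,0],[0,0,0]],[[0,0,0],[0,0,0]],[[0,0,0],[0,0,0]],[[0,0,0],[0,0,0]]]' --hand 60

```text
time_s: 26.92
position: [0.4789, 0.2213, 0.0513]
tool_rot: [0.0, 0.924, 0.382, 0.0]
wrist_force: [0.5, 0.1, -0.4]
gripper_width: 0.0509
grasp_force: 0.0
```

>>> jog_arm --increments '[[[0,0,0.06],[0,0,0]],[[0,0,0.2],[0,0,0]],[[0,0,0.35],[0,0,0]],[[0,0,0.5],[0,0,0]],[[0,0,0.65],[0,0,0]],[[0,0,0.8],[0,0,0]],[[0,0,0.95],[0,0,0]],[[0,0,0.95],[0,0,0]]]'

```text
time_s: 27.58
position: [0.4806, 0.2221, 0.2469]
tool_rot: [-0.0, 0.924, 0.382, 0.004]
wrist_force: [2.0, 0.2, 0.5]
gripper_width: 0.0509
grasp_force: 0.0
```

>>> jog_arm --increments '[[[-0.05,-0.1,0],[0,0,0]],[[-0.1,-0.25,0],[0,0,0]],[[-0.2,-0.4,0],[0,0,0]],[[-0.3,-0.55,0],[0,0,0]],[[-0.4,-0.7,0],[0,0,0]],[[-0.4,-0.8,0],[0,0,0]],[[-0.4,-0.8,0],[0,0,0]],[[-0.4,-0.8,0],[0,0,0]]]' --hand 100

```text
time_s: 28.25
position: [0.3989, 0.0607, 0.2416]
tool_rot: [0.0, 0.925, 0.381, 0.0]
wrist_force: [-0.3, 0.5, -0.4]
gripper_width: 0.0855
grasp_force: 0.0
```

Run:
```python
from h import *
C=cam("wrist"); w=grab_frame("wrist")
cv2.imwrite("pics/w3.png",w[:,:,::-1]); t=grab_frame("top");cv2.imwrite("pics/t3.png",t[:,:,::-1])
np.savez("w3.npz",e=C[1],M=C[2])
print(read_state()["position"])
for p in [(.4849,.0236,.08),(.4906,.1113,.08),(.4789,.2213,.108),(.5392,.2328,.108)]: print(np.round(proj("wrist",p,C)))
```

```text
[0.39913212 0.06172174 0.24128775]
[430. 174.]
[358.  85.]
[227. -39.]
[ 280. -139.]
```

View pics/w3.png

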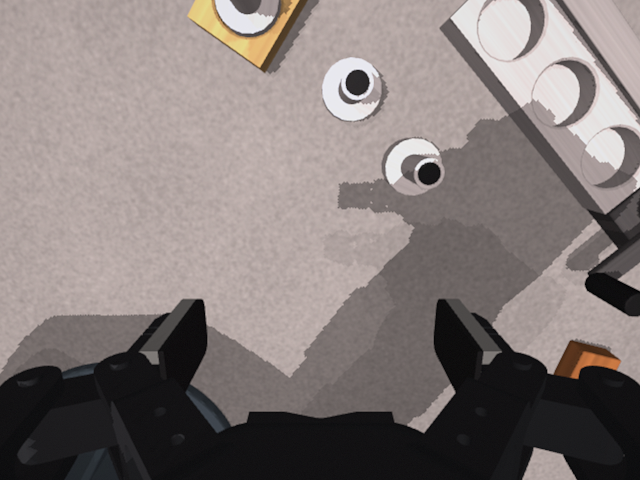

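View pics/t3.png

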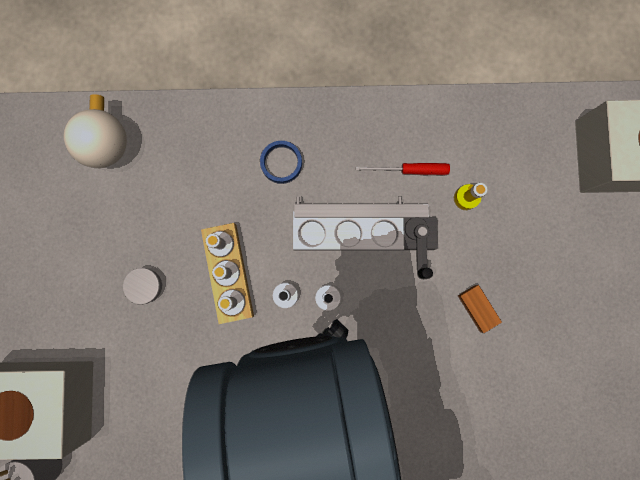

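The wrist view shows the bare stems unmoved at (429,174) and (357,83). The top view shows three white sockets seated in the rack, empty nests and an open lever. Picking bare B.

>>> jog_arm --increments '[[[0.1,-0.05,0],[0,0,0]],[[0.25,-0.12,0],[0,0,0]],[[0.4,-0.18,0],[0,0,0]],[[0.43,-0.19,-0.1],[0,0,0]],[[0.43,-0.19,-0.22],[0,0,0]],[[0.43,-0.19,-0.34],[0,0,0]],[[0.43,-0.19,-0.46],[0,0,0]],[[0.43,-0.19,-0.5],[0,0,0]]]'

```text
time_s: 29.02
position: [0.4836, 0.0242, 0.138]
tool_rot: [-0.001, 0.924, 0.383, -0.002]
wrist_force: [-0.9, 0.6, -0.4]
gripper_width: 0.0851
grasp_force: 0.0
```

>>> jog_arm --increments '[[[0,0,-0.06],[0,0,0]],[[0,0,-0.16],[0,0,0]],[[0,0,-0.26],[0,0,0]],[[0,0,-0.36],[0,0,0]],[[0,0,-0.44],[0,0,0]],[[0,0,-0.48],[0,0,0]],[[0,0,-0.49],[0,0,0]],[[0,0,-0.49],[0,0,0]]]'

```text
time_s: 29.68
position: [0.4851, 0.0237, 0.0435]
tool_rot: [-0.0, 0.924, 0.382, -0.0]
wrist_force: [0.4, 0.2, 0.6]
gripper_width: 0.0853
grasp_force: 0.0
```

>>> jog_arm --increments '[[[0,0,0],[0,0,0]],[[0,0,0],[0,0,0]],[[0,0,0],[0,0,0]],[[0,0,0],[0,0,0]],[[0,0,0],[0,0,0]],[[0,0,0],[0,0,0]],[[0,0,0],[0,0,0]],[[0,0,0],[0,0,0]]]' --hand 0

```text
time_s: 30.35
position: [0.4851, 0.0234, 0.0435]
tool_rot: [0.0, 0.924, 0.382, 0.0]
wrist_force: [0.1, 0.3, 5.1]
gripper_width: 0.0231
grasp_force: 49.1
```

>>> jog_arm --increments '[[[0,0,0.05],[0,0,0]],[[0,0,0.15],[0,0,0]],[[0,0,0.27],[0,0,0]],[[0,0,0.38],[0,0,0]],[[0,0,0.46],[0,0,0]],[[0,0,0.5],[0,0,0]],[[0,0,0.5],[0,0,0]],[[0,0,0.5],[0,0,0]]]'

```text
time_s: 31.02
position: [0.4848, 0.0233, 0.143]
tool_rot: [0.0, 0.924, 0.382, -0.0]
wrist_force: [-0.5, 0.3, -2.3]
gripper_width: 0.023
grasp_force: 49.3
```

>>> jog_arm --increments '[[[0.06,-0.02,0],[0,0,0]],[[0.16,-0.05,0],[0,0,0]],[[0.28,-0.09,0],[0,0,0]],[[0.4,-0.13,0],[0,0,0]],[[0.52,-0.17,0],[0,0,0]],[[0.62,-0.21,0],[0,0,0]],[[0.664,-0.223,0],[0,0,0]],[[0.664,-0.223,0],[0,0,0]]]'

```text
time_s: 31.68
position: [0.6184, -0.0219, 0.141]
tool_rot: [-0.0, 0.924, 0.382, -0.001]
wrist_force: [0.2, -0.3, -2.4]
gripper_width: 0.0229
grasp_force: 49.5
```

>>> jog_arm --increments '[[[0,0,-0.04],[0,0,0]],[[0,0,-0.1],[0,0,0]],[[0,0,-0.16],[0,0,0]],[[0,0,-0.22],[0,0,0]],[[0,0,-0.26],[0,0,0]],[[0,0,-0.28],[0,0,0]],[[0,0,-0.29],[0,0,0]],[[0,0,-0.29],[0,0,0]]]'

```text
time_s: 32.35
position: [0.6173, -0.0211, 0.0851]
tool_rot: [-0.0, 0.924, 0.382, -0.0]
wrist_force: [-0.4, 1.0, -2.0]
gripper_width: 0.0224
grasp_force: 49.5
```

>>> jog_arm --increments '[[[0,0,-0.02],[0,0,0]],[[0,0,-0.04],[0,0,0]],[[0,0,-0.06],[0,0,0]],[[0,0,-0.08],[0,0,0]],[[0,0,-0.1],[0,0,0]],[[0,0,-0.1],[0,0,0]],[[0,0,-0.1],[0,0,0]],[[0,0,-0.1],[0,0,0]]]'

```text
time_s: 33.02
position: [0.6178, -0.0213, 0.0654]
tool_rot: [0.0, 0.924, 0.382, 0.0]
wrist_force: [0.4, -0.5, -1.3]
gripper_width: 0.0229
grasp_force: 49.5
```

>>> jog_arm --increments '[[[0,0,-0.02],[0,0,0]],[[0,0,-0.035],[0,0,0]],[[0,0,-0.05],[0,0,0]],[[0,0,-0.06],[0,0,0]],[[0,0,-0.065],[0,0,0]],[[0,0,-0.065],[0,0,0]],[[0,0,-0.065],[0,0,0]],[[0,0,-0.065],[0,0,0]]]'

```text
time_s: 33.68
position: [0.6178, -0.0213, 0.0524]
tool_rot: [0.0, 0.924, 0.382, 0.0]
wrist_force: [1.1, -0.0, -1.9]
gripper_width: 0.023
grasp_force: 49.5
```

>>> jog_arm --increments '[[[0,0,-0.004],[0,0,0]],[[0,0,-0.004],[0,0,0]],[[0,0,-0.004],[0,0,0]],[[0,0,-0.004],[0,0,0]],[[0,0,-0.004],[0,0,0]],[[0,0,-0.004],[0,0,0]],[[0,0,-0.004],[0,0,0]],[[0,0,-0.004],[0,0,0]]]' --hand 60

```text
time_s: 34.35
position: [0.6177, -0.0213, 0.0515]
tool_rot: [-0.0, 0.924, 0.382, -0.0]
wrist_force: [0.3, -0.3, 0.5]
gripper_width: 0.0513
grasp_force: 0.0
```

>>> jog_arm --increments '[[[0,0,0.06],[0,0,0]],[[0,0,0.16],[0,0,0]],[[0,0,0.3],[0,0,0]],[[0,0,0.44],[0,0,0]],[[0,0,0.58],[0,0,0]],[[0,0,0.7],[0,0,0]],[[0,0,0.7],[0,0,0]],[[0,0,0.7],[0,0,0]]]'

```text
time_s: 35.02
position: [0.6185, -0.0213, 0.1927]
tool_rot: [0.001, 0.924, 0.382, 0.001]
wrist_force: [-0.3, 0.2, -1.1]
gripper_width: 0.0515
grasp_force: 0.0
```

>>> jog_arm --increments '[[[-0.06,0.06,0],[0,0,0]],[[-0.16,0.17,0],[0,0,0]],[[-0.28,0.3,0],[0,0,0]],[[-0.4,0.42,0],[0,0,0]],[[-0.52,0.55,0],[0,0,0]],[[-0.61,0.64,0],[0,0,0]],[[-0.636,0.664,0],[0,0,0]],[[-0.636,0.664,0],[0,0,0]]]' --hand 100

```text
time_s: 35.68
position: [0.489, 0.1125, 0.1908]
tool_rot: [-0.0, 0.924, 0.383, -0.001]
wrist_force: [0.2, -0.1, -0.1]
gripper_width: 0.0856
grasp_force: 0.0
```

Run:
```python
from h import *
s=grab_frame("scene"); print(read_state()["position"])
ref=cv2.imread("pics/scene0.png"); im=s[:,:,::-1].copy()
cv2.imwrite("pics/s4.png",im)
c=np.hstack([ref[170:270,230:370],im[170:270,230:370]]); cv2.imwrite("pics/s4c.png",cv2.resize(c,None,fx=2.8,fy=2.8))
```

```text
[0.49003923 0.11174949 0.19090562]
```

View pics/s4c.png

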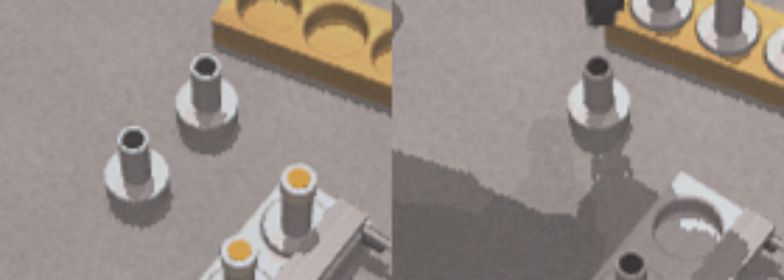

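Bare A is unmoved: its top is at (598,66) in the right half against (205,67) in the left. Bare B sits in nest 1.

>>> jog_arm --increments '[[[0.003,-0.002,-0.08],[0,0,0]],[[0.003,-0.002,-0.2],[0,0,0]],[[0.003,-0.002,-0.34],[0,0,0]],[[0.003,-0.002,-0.48],[0,0,0]],[[0.003,-0.002,-0.6],[0,0,0]],[[0.003,-0.002,-0.7],[0,0,0]],[[0.003,-0.002,-0.738],[0,0,0]],[[0.003,-0.002,-0.738],[0,0,0]]]'

```text
time_s: 36.4
position: [0.4903, 0.1101, 0.042]
tool_rot: [-0.0, 0.924, 0.381, -0.002]
wrist_force: [-0.6, 0.4, -0.5]
gripper_width: 0.0854
grasp_force: 0.0
```

>>> jog_arm --increments '[[[0,0,0],[0,0,0]],[[0,0,0],[0,0,0]],[[0,0,0],[0,0,0]],[[0,0,0],[0,0,0]],[[0,0,0],[0,0,0]],[[0,0,0],[0,0,0]],[[0,0,0],[0,0,0]],[[0,0,0],[0,0,0]]]' --hand 0

```text
time_s: 37.07
position: [0.4915, 0.1113, 0.0444]
tool_rot: [0.0, 0.924, 0.382, 0.0]
wrist_force: [-1.4, 1.2, 6.8]
gripper_width: 0.0233
grasp_force: 49.0
```

>>> jog_arm --increments '[[[0,0,0.05],[0,0,0]],[[0,0,0.15],[0,0,0]],[[0,0,0.27],[0,0,0]],[[0,0,0.38],[0,0,0]],[[0,0,0.46],[0,0,0]],[[0,0,0.5],[0,0,0]],[[0,0,0.5],[0,0,0]],[[0,0,0.5],[0,0,0]]]'

```text
time_s: 37.73
position: [0.491, 0.1111, 0.1437]
tool_rot: [-0.0, 0.924, 0.382, -0.0]
wrist_force: [-0.3, -0.2, -1.9]
gripper_width: 0.0227
grasp_force: 49.2
```

>>> jog_arm --increments '[[[0.06,-0.03,0],[0,0,0]],[[0.16,-0.07,0],[0,0,0]],[[0.28,-0.12,0],[0,0,0]],[[0.4,-0.18,0],[0,0,0]],[[0.52,-0.23,0],[0,0,0]],[[0.61,-0.27,0],[0,0,0]],[[0.641,-0.282,0],[0,0,0]],[[0.641,-0.282,0],[0,0,0]]]'

```text
time_s: 38.4
position: [0.6195, 0.054, 0.142]
tool_rot: [-0.0, 0.924, 0.381, -0.001]
wrist_force: [0.4, 1.2, -2.0]
gripper_width: 0.023
grasp_force: 49.4
```

>>> jog_arm --increments '[[[0,0,-0.04],[0,0,0]],[[0,0,-0.1],[0,0,0]],[[0,0,-0.16],[0,0,0]],[[0,0,-0.22],[0,0,0]],[[0,0,-0.26],[0,0,0]],[[0,0,-0.28],[0,0,0]],[[0,0,-0.29],[0,0,0]],[[0,0,-0.29],[0,0,0]]]'

```text
time_s: 39.07
position: [0.6189, 0.055, 0.0858]
tool_rot: [-0.0, 0.924, 0.382, -0.0]
wrist_force: [-0.1, 0.6, -2.0]
gripper_width: 0.023
grasp_force: 49.4
```

>>> jog_arm --increments '[[[0,0,-0.02],[0,0,0]],[[0,0,-0.04],[0,0,0]],[[0,0,-0.06],[0,0,0]],[[0,0,-0.08],[0,0,0]],[[0,0,-0.1],[0,0,0]],[[0,0,-0.1],[0,0,0]],[[0,0,-0.1],[0,0,0]],[[0,0,-0.1],[0,0,0]]]'

```text
time_s: 39.73
position: [0.6194, 0.0547, 0.066]
tool_rot: [0.0, 0.924, 0.382, 0.0]
wrist_force: [-0.3, 0.4, -1.5]
gripper_width: 0.0231
grasp_force: 49.4
```

>>> jog_arm --increments '[[[0,0,-0.02],[0,0,0]],[[0,0,-0.035],[0,0,0]],[[0,0,-0.05],[0,0,0]],[[0,0,-0.06],[0,0,0]],[[0,0,-0.065],[0,0,0]],[[0,0,-0.065],[0,0,0]],[[0,0,-0.065],[0,0,0]],[[0,0,-0.065],[0,0,0]]]'

```text
time_s: 40.4
position: [0.6194, 0.0548, 0.053]
tool_rot: [0.0, 0.924, 0.382, 0.0]
wrist_force: [-0.3, -0.4, -1.9]
gripper_width: 0.0229
grasp_force: 49.7
```

>>> jog_arm --increments '[[[0,0,-0.004],[0,0,0]],[[0,0,-0.004],[0,0,0]],[[0,0,-0.004],[0,0,0]],[[0,0,-0.004],[0,0,0]],[[0,0,-0.004],[0,0,0]],[[0,0,-0.004],[0,0,0]],[[0,0,-0.004],[0,0,0]],[[0,0,-0.004],[0,0,0]]]' --hand 60

```text
time_s: 41.07
position: [0.6193, 0.0547, 0.0521]
tool_rot: [0.0, 0.924, 0.382, -0.0]
wrist_force: [-0.2, -0.1, 0.8]
gripper_width: 0.0511
grasp_force: 0.0
```

>>> jog_arm --increments '[[[0,0,0.06],[0,0,0]],[[0,0,0.16],[0,0,0]],[[0,0,0.3],[0,0,0]],[[0,0,0.44],[0,0,0]],[[0,0,0.58],[0,0,0]],[[0,0,0.7],[0,0,0]],[[0,0,0.7],[0,0,0]],[[0,0,0.7],[0,0,0]]]'

```text
time_s: 41.73
position: [0.6201, 0.0548, 0.1933]
tool_rot: [0.0, 0.924, 0.382, 0.001]
wrist_force: [-0.1, -0.6, -0.5]
gripper_width: 0.0509
grasp_force: 0.0
```

>>> jog_arm --increments '[[[-0.06,-0.08,0],[0,0,0]],[[-0.15,-0.25,0],[0,0,0]],[[-0.25,-0.42,0],[0,0,0]],[[-0.35,-0.6,0],[0,0,0]],[[-0.42,-0.77,0],[0,0,0]],[[-0.446,-0.85,0],[0,0,0]],[[-0.446,-0.9,0],[0,0,0]],[[-0.446,-0.9,0],[0,0,0]]]' --hand 100

```text
time_s: 42.4
position: [0.5296, -0.1267, 0.1913]
tool_rot: [-0.0, 0.925, 0.381, -0.0]
wrist_force: [0.4, -0.2, 0.3]
gripper_width: 0.0851
grasp_force: 0.0
```

Run:
```python
from h import *
C=cam("wrist"); w=grab_frame("wrist"); t=grab_frame("top"); print(read_state()["position"])
cv2.imwrite("pics/t5.png",t[:,:,::-1]); s=grab_frame("scene")
a=cv2.resize(t[180:330,190:490,::-1],None,fx=2,fy=2); b=cv2.resize(s[150:360,220:420,::-1],(286,300))
a=cv2.resize(a,(514,257)); b=cv2.resize(b,(245,257)); cv2.imwrite("pics/c5.png",np.hstack([a,b]))
```

```text
[ 0.530276   -0.12475429  0.19141521]
```

View pics/c5.png

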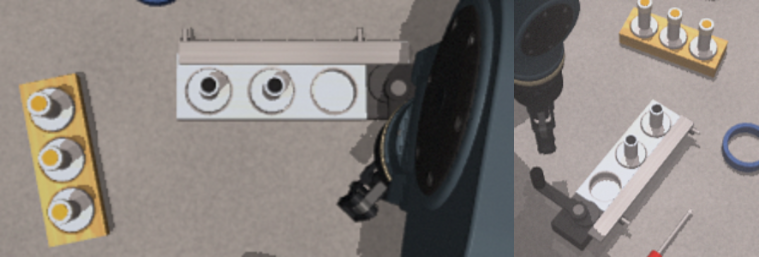

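The rack is full and bare stems stand in nests 1 and 2. Nest 0 is empty and the lever is open. Now I'll grip the lever post and swing it back.

>>> jog_arm --increments '[[[0,-0.1,0],[0,0,0]],[[0,-0.21,0],[0,0,0]],[[0,-0.21,-0.1],[0,0,0]],[[0,-0.21,-0.22],[0,0,0]],[[0,-0.21,-0.35],[0,0,0]],[[0,-0.21,-0.48],[0,0,0]],[[0,-0.21,-0.58],[0,0,0]],[[0,-0.21,-0.6],[0,0,0]]]'

```text
time_s: 43.22
position: [0.5286, -0.1654, 0.0685]
tool_rot: [-0.002, 0.924, 0.383, -0.002]
wrist_force: [-0.4, 0.2, -1.8]
gripper_width: 0.0849
grasp_force: 0.0
```

>>> jog_arm --increments '[[[0,0,0],[0,0,0]],[[0,0,0],[0,0,0]],[[0,0,0],[0,0,0]],[[0,0,0],[0,0,0]],[[0,0,0],[0,0,0]],[[0,0,0],[0,0,0]],[[0,0,0],[0,0,0]],[[0,0,0],[0,0,0]]]' --hand 0 --squeeze 30

```text
time_s: 43.88
position: [0.5302, -0.1674, 0.0729]
tool_rot: [0.0, 0.924, 0.382, 0.0]
wrist_force: [-3.5, 0.6, 6.4]
gripper_width: 0.0214
grasp_force: 29.6
```

>>> jog_arm --increments '[[[0.015,-0.12,0],[0,0,0]],[[0.045,-0.2,0],[0,0,0]],[[0.09,-0.272,0],[0,0,0]],[[0.148,-0.333,0],[0,0,0]],[[0.217,-0.382,0],[0,0,0]],[[0.295,-0.416,0],[0,0,0]],[[0.357,-0.432,0],[0,0,0]],[[0.39,-0.435,0],[0,0,0]]]'

```text
time_s: 44.55
position: [0.6084, -0.2547, 0.0721]
tool_rot: [-0.0, 0.924, 0.382, -0.0]
wrist_force: [-5.2, 4.2, 2.9]
gripper_width: 0.0215
grasp_force: 30.5
```

>>> jog_arm --increments '[[[0.015,-0.001,0],[0,0,0]],[[0.03,-0.002,0],[0,0,0]],[[0.04,-0.002,0],[0,0,0]],[[0.04,-0.002,0],[0,0,0]],[[0.04,-0.002,0],[0,0,0]],[[0.04,-0.002,0],[0,0,0]],[[0.04,-0.002,0],[0,0,0]],[[0.04,-0.002,0],[0,0,0]]]'

```text
time_s: 45.22
position: [0.612, -0.2542, 0.0718]
tool_rot: [-0.002, 0.924, 0.381, -0.003]
wrist_force: [-29.6, 2.8, 13.4]
gripper_width: 0.0214
grasp_force: 32.2
```

>>> jog_arm --increments '[[[-0.012,0,0],[0,0,0]],[[-0.012,0,0],[0,0,0]],[[-0.012,0,0],[0,0,0]],[[-0.012,0,0],[0,0,0]],[[-0.012,0,0],[0,0,0]],[[-0.012,0,0],[0,0,0]],[[-0.012,0,0],[0,0,0]],[[-0.012,0,0],[0,0,0]]]' --hand 80

```text
time_s: 45.88
position: [0.6138, -0.2547, 0.0721]
tool_rot: [0.0, 0.924, 0.382, 0.0]
wrist_force: [-0.1, -0.5, 0.6]
gripper_width: 0.0682
grasp_force: 0.0
```

>>> jog_arm --increments '[[[0,0,0.12],[0,0,0]],[[0,0,0.3],[0,0,0]],[[0,0,0.5],[0,0,0]],[[0,0,0.7],[0,0,0]],[[-0.1,0,0.8],[0,0,0]],[[-0.3,0,0.8],[0,0,0]],[[-0.5,0,0.8],[0,0,0]],[[-0.6,0,0.8],[0,0,0]]]'

```text
time_s: 46.55
position: [0.4906, -0.2545, 0.2326]
tool_rot: [0.0, 0.924, 0.382, -0.0]
wrist_force: [-0.8, 0.6, -0.2]
gripper_width: 0.0685
grasp_force: 0.0
```

>>> jog_arm --increments '[[[-0.1,-0.05,0],[0,0,0]],[[-0.25,-0.15,0],[0,0,0]],[[-0.4,-0.3,0],[0,0,0]],[[-0.5,-0.4,0],[0,0,0]],[[-0.6,-0.5,0],[0,0,0]],[[-0.6,-0.6,0],[0,0,0]],[[-0.6,-0.6,0],[0,0,0]],[[-0.6,-0.6,0],[0,0,0]]]'

```text
time_s: 47.22
position: [0.3734, -0.3753, 0.232]
tool_rot: [-0.0, 0.925, 0.381, 0.0]
wrist_force: [-0.4, 0.2, -0.3]
gripper_width: 0.0678
grasp_force: 0.0
```

Run:
```python
from h import *
t=grab_frame("top")[:,:,::-1]; s=read_state(); print(s["position"],s["wrist_force"],s["time_s"])
cv2.imwrite("pics/t6.png",t)
a=cv2.resize(t[185:275,280:490],None,fx=3.8,fy=3.8,interpolation=cv2.INTER_CUBIC)
b=cv2.resize(t[180:330,190:490],None,fx=1.6,fy=1.6); o=np.zeros((342+240,798,3),np.uint8); o[:342]=a; o[342:,:480]=b
cv2.imwrite("pics/c6.png",o)
```

```text
[ 0.37366903 -0.37462065  0.23200903] [-0.28866973 -0.24592543 -0.01700242] 47.2667
```

View pics/c6.png

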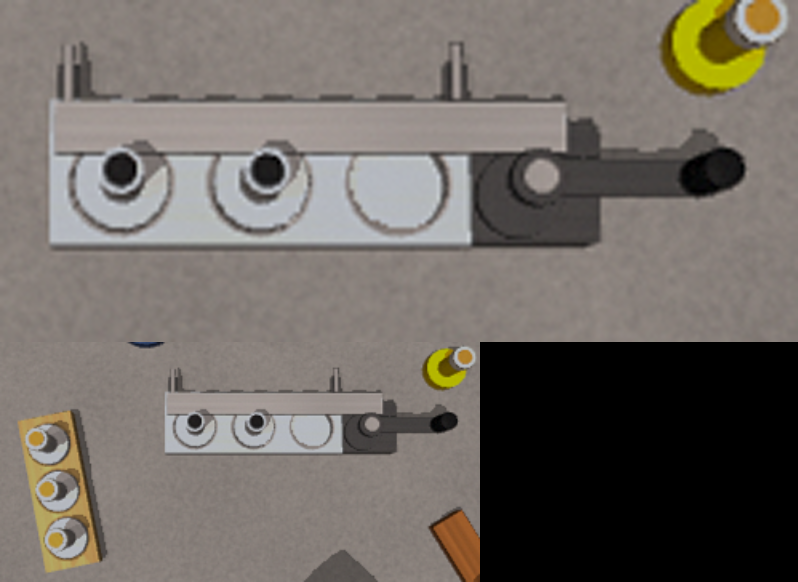

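Run:
```python
from h import *
B=lambda x,y:(280+(x-1.4)/3.8,185+(y-1.4)/3.8)
p=back("top",*B(543,176),.063)[:2]
for y in(167,169,171):
    q=back("top",*B(725,y),.105)[:2]; d=q-p; ey=np.array([.0145,1]); print(q,p,np.linalg.norm(d),np.arctan2(-d@[1,-.0145],-d@ey))
```

```text
[ 0.61406582 -0.25264966] [ 0.61563498 -0.16935082] 0.08331361170280357 0.0043365278475145826
[ 0.61304454 -0.25260388] [ 0.61563498 -0.16935082] 0.08329334383297772 0.016606201850549597
[ 0.61202347 -0.2525581 ] [ 0.61563498 -0.16935082] 0.08328562064182943 0.02887755604183168
```

The lever reads 0.004 to 0.03 rad, which is at its locked stop. All the stems are seated, the bystanders are untouched and the arm is clear, so I'm handing in.

```bash
python3 -c "
from workcell import *
print(finish_job())"
```

```text
the job is handed in; nothing more can be done
None
```

I handed the job in at about 47 s on the robot's clock: the three cured stems are in the rack, both bare stems are in jig nests 1 and 2, the lever is back at its locked stop (about 0.02 rad by camera), and the bystanders weren't touched; the hand-in call returned no verdict.

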